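# Let one long can out of the pantry can rack

### The arm

A 6-joint arm with a two-finger parallel gripper is mounted at the origin on the work surface. World frame = base frame: x ahead of the robot, y to its left, z up, the work surface at z = 0. Lengths are in m, angles in rad, forces in N, time in s.
With the tool pointing down it reaches from about 0.375 to 0.9 m from the base axis. Payload 3.1 kg.
Tool frame: the origin (TCP) lies between the finger pads; the fingertips stand manip.finger_overhang ahead of it and the grasp point (between the pads) lies 5 mm behind it (manip.finger_overhang is the distance from the TCP to the fingertips, in m); z points along the fingers, y is the line along which they close (so a half turn about z gives the same grasp; the last joint's range is limited). The gripper opens to 85 mm and grips with 20 to 120 N. Pads are 22 mm wide; open, the fingers measure 114 mm over their backs; the gripper's body (76 mm by 85 mm) begins 54 mm behind the grasp point. The pads swing forward as they close: fully open they stand 13 mm farther back than shut.
Start: joints at [-1.454, 0.527, 1.433, -0, 1.181, -0.178], TCP at [0.182, -0.598, 0.245] pointing down, gripper open.
Joint ranges: [-3.08, 3.08], [-0.75, 2.2], [0.22, 2.44], [-1.43, 4.57], [0, 2.65], [-2.85, 2.85]. Speed limits (rad/s): [2.79, 2.79, 3.14, 3.14, 3.14, 3.14].

### API

Orientations are given as a unit quaternion [x, y, z, w].
In Python, from station import manip gives the robot as it stands.
- The arm moves only by the tool drive_tool, never from a script. Its argument "plan" is a list of rows, each a list of 7 numbers: the shift along the tool's x, y, z in m, then the turn, a rotation vector about the tool's x, y, z in degrees, then the opening, from -1 (shut) to 1 (fully open). In form: [[x, y, z, wx, wy, wz, gripper], ...]. A call has 1 to 10 rows; each row shifts and turns the commanded pose from where the row before left it, along the tool's axes as they then stand; what a row does not reach is not made up. A row lasts 1/10 s, in which the tool goes at most 50 mm and 8.59 degrees, less where a joint would pass 70% of its speed; a pose out of reach is approached as far as the arm can. A call is refused whole if a number of a shift passes 0.05 or a number of a turn 8.59, either way. A call with a gripper value outside its range is refused whole. The fingers move at their own pace and stop on an object; "newtons" is the grip in N (left out, the last holds). Time passes only in rows, so rows that do not move let the fingers close. It gives the time, the measured TCP pose, the force, the opening and the grip force at its end, in the units of the state.
- manip.sense(): the state, without advancing time (a new reading comes with each control period).
- manip.snapshot(name): name is "side" or "top"; returns a dict with "image" (384x512x3 uint8, red, green, blue), "z_map" (384x512 float32, m along the optical axis (not along the pixel's ray), 0 where there is no reading), "fov_y" (degrees; the focal length in pixels is half the picture's height over the tangent of half this angle, whatever the lens; pixels are square), "cx", "cy" (the principal point, pixels), "extrinsics" (4x4, takes a point from camera to world coordinates). Camera axes: x right, y up, looking along -z (the intrinsics and any distortion apply to the point x, -y, -z); pixel columns grow to the right and rows downward; lengths in m; the calibration is good to about 2 mm. A picture is of the moment at which its call begins.
- manip.sign_off(): hands the job in; it is judged then, once.
The state is a dict: "t": time; "q": joint angles; "qd": joint speeds; "tau": joint torques, N m; "tcp_pos": TCP position; "tool_rot": TCP orientation; "force": force on the tool from outside, world axes, zero at the start; "ft_torque": the same for the moment, N m; "finger_gap": opening from 0.0 (shut) to 1.0 (fully open); "gripper_force": force on a finger pad.
Only numpy, scipy, OpenCV 4.12 (cv2) and the standard library are available. Lean on these libraries where they do the work, as an engineer would, in place of code of your own. Each camera call takes 0.05 s, during which the arm holds its last target. There are 200 camera calls.

### The job

On the wide rack that holds the long cans, press the plate of the rocking lever all the way down so that the gate at its other end lifts and the first can rolls into the pick-up bay, then let the lever come back up so that the gate shuts in front of the next can. Let out one can only. Touch no can yourself, pick nothing up, and leave the narrow rack and everything else on the table alone.

Things in the scene. Friction and masses are not known exactly. Their poses are not given: they have to be found in the camera images.
- rack_long: the wide plywood can rack, fixed: a sloping open lane, 116 mm wide, with three long (100 mm) cans lying across it in a row. Origin on the table under the lever's pivot; +x is downhill (slope 0.14 rad) to the pick-up bay, the last 90 mm before the end wall at x = +128 mm; back wall at x = -167 mm; the press plate sticks out on the +y side; z up. All below 170 mm.
- lever_long (a joint): rocking lever of the wide rack, rad: 0 = at rest (gate down, plate up), 0.8 = plate down on its stop, gate up. A spring returns it; 4 to 8 N on the plate press it to the stop. The first can rolls out from about 0.65. While it is down a rear cross bar holds the second can; on release that can rolls to the lowered gate. One full press and release lets out one can.
- plate_long (a point): centre of the top of the wide rack's press plate (steel, 50 x 50 x 8 mm), beside the lane: at rest 98 mm to the +y side of the rack's origin, 60 mm uphill and 157 mm above the table. A full press sinks it 65 mm and swings it 18 mm uphill; it tilts from 0.4 rad down towards the gate to 0.4 rad the other way. Lane wall 40 mm from its centre. Press from above.
- gate_long (a point): middle of the gate of the wide rack: the 8 mm steel cross bar at the lower, downhill end of the lever, in front of the first can; rises 28 mm in a full press
- long_can1: long can of the wide rack, first in the row from the gate: metal ends, paper label, 66 mm diameter, 100 mm long, about 350 g. Origin at its centre, y along its axis. Starts at x = +3 mm in the rack's frame, 78 mm above the table; at rest in the bay it lies at x = +96 mm
- long_can2: long can of the wide rack, second in the row from the gate: metal ends, paper label, 66 mm diameter, 100 mm long, about 350 g. Origin at its centre, y along its axis. Starts at x = -63 mm in the rack's frame, 87 mm above the table
- long_can3: long can of the wide rack, third in the row from the gate: metal ends, paper label, 66 mm diameter, 100 mm long, about 350 g. Origin at its centre, y along its axis. Starts at x = -128 mm in the rack's frame, 97 mm above the table
- rack_short: the narrow plywood can rack, fixed: a sloping open lane, 66 mm wide, with three short (50 mm) cans lying across it in a row. Origin on the table under the lever's pivot; +x is downhill (slope 0.14 rad) to the pick-up bay, the last 90 mm before the end wall at x = +128 mm; back wall at x = -167 mm; the press plate sticks out on the +y side; z up. All below 170 mm. To be left alone.
- lever_short (a joint): hinge of the narrow rack's lever, rad, 0 = at rest; to be left alone. Its 50 x 50 mm press plate lies 73 mm to the +y side of that rack's centre line
- short_can1: short can of the narrow rack, first in the row from the gate: metal ends, paper label, 66 mm diameter, 50 mm long, about 180 g. Origin at its centre, y along its axis. Starts at x = +3 mm in the rack's frame, 78 mm above the table; at rest in the bay it lies at x = +96 mm
- short_can2: short can of the narrow rack, second in the row from the gate: metal ends, paper label, 66 mm diameter, 50 mm long, about 180 g. Origin at its centre, y along its axis. Starts at x = -63 mm in the rack's frame, 87 mm above the table
- short_can3: short can of the narrow rack, third in the row from the gate: metal ends, paper label, 66 mm diameter, 50 mm long, about 180 g. Origin at its centre, y along its axis. Starts at x = -128 mm in the rack's frame, 97 mm above the table
- preserve_jar: amber glass jar with steel cap, 52 mm diameter, 85 mm tall, standing beside the wide rack, on the plate side, 110 to 150 mm downhill of the plate; origin under its centre
- spice_jar: small glass spice jar with black cap, 40 mm diameter, 75 mm tall, standing beside the narrow rack; origin under its centre
- carton: cardboard carton 50 x 90 x 70 mm, between the low ends of the racks; origin under its centre

How it is judged:
By the outcome, as a careful person would: the job done as asked, in the order asked, and still so for the second after the job is handed in, with the robot touching nothing.
It also fails if it takes over 32 s, if anything falls off the work surface, if the arm or the gripper's body presses on something with over 40 N, if the wrist force passes 120 N, or if a joint passes its speed limit or range.

## Working session

There is one attempt and no reset: what is moved stays moved. The work goes in short steps, Python scripts to look and compute and a tool call to move; the robot and the scene stay as the last step left them, time stands still between calls to the robot, and variables do not carry over. Pictures are saved under pics/ and viewed, at most 10 in all, crops included, and the job is handed in when it is done.

Besides the shell and the picture viewer there is one more tool, called as a command line: name --pt "numbers of a row" for each row, then --argument value for the rest. drive_tool: Moves the arm, as the interface text tells. Its arguments: {"type":"object","properties":{"plan":{"type":"array"},"newtons":{"type":"number"}},"required":["plan"]}

```bash
mkdir -p pics
cat > h.py <<'E'
import numpy as np, cv2
from station import manip
def snap(n,f):
    s=manip.snapshot(n); cv2.imwrite(f'pics/{f}.png',s['image'][:,:,::-1]); np.savez(f'{f}.npz',**s); return s
def cloud(s):
    z=s['z_map']; H,W=z.shape; f=H/2/np.tan(np.radians(float(s['fov_y']))/2)
    v,u=np.mgrid[:H,:W]
    p=np.stack([(u-s['cx'])/f*z,-(v-s['cy'])/f*z,-z,np.ones_like(z)],-1)
    w=(p@s['extrinsics'].T)[...,:3]; w[z==0]=np.nan; return w
E
python3 - <<'E'
from h import *
for n in('top','side'):
    s=snap(n,n+'1'); print(n,s.keys(),s['fov_y'],s['cx'],s['cy'],s['extrinsics'].round(3).tolist())
st=manip.sense(); print(st['tcp_pos'],st['tool_rot'],manip.finger_overhang,st['force'],st['finger_gap'])
E
```

```text
top dict_keys(['image', 'z_map', 'fov_y', 'cx', 'cy', 'extrinsics']) 46.149818403969995 254.15064012946644 188.46778254591882 [[0.015, 0.982, -0.189, 0.424], [-0.999, 0.02, 0.028, 0.052], [0.031, 0.188, 0.982, 1.15], [0.0, 0.0, 0.0, 1.0]]
side dict_keys(['image', 'z_map', 'fov_y', 'cx', 'cy', 'extrinsics']) 54.61150830272866 259.58772875819545 190.4219342346032 [[-0.948, 0.24, -0.208, 0.454], [-0.317, -0.726, 0.61, 0.493], [-0.005, 0.644, 0.765, 0.671], [0.0, 0.0, 0.0, 1.0]]
[ 0.18211516 -0.59719501  0.24443883] [ 9.89085170e-01  1.47341512e-01  2.71947023e-05 -1.00247320e-03] 0.014 [-0.26812002  1.06146214  0.16532351] 1.0026495142008862
```

View pics/top1.png

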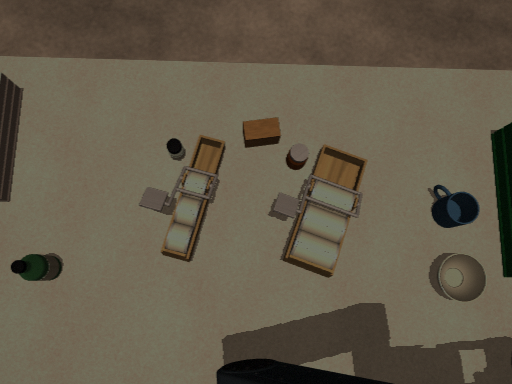

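View pics/side1.png

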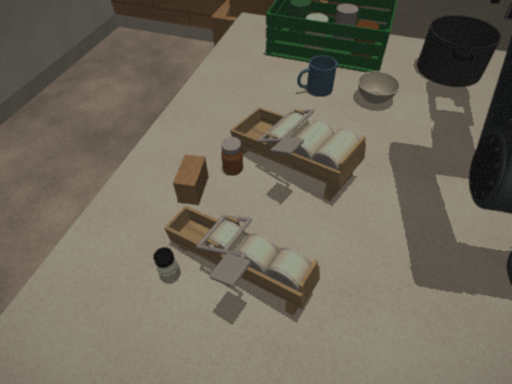

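The wide rack is at right in the top view, around (325,210), with its plate at about (286,205). In the side view it is the upper rack, with its plate at about (288,146) and the jar at (232,155).

Run:
```python
from h import *
C={}
for n in('top','side'): C[n]=cloud(dict(np.load(n+'1.npz')))
np.set_printoptions(precision=3,suppress=True)
def patch(n,u,v,r=5):
    p=C[n][v-r:v+r+1,u-r:u+r+1].reshape(-1,3); return np.nanmedian(p,0)
print('plate',patch('top',286,205),patch('side',288,146,3))
print('jar',patch('top',299,151,3),patch('side',232,145,3))
# plate points: world box seeds
for n in C:
    c=C[n].reshape(-1,3); p0=patch('top',286,205)
    m=(np.hypot(*(c[:,:2]-p0[:2]).T)<.05)&(c[:,2]>.10)&(c[:,2]<.2)
    q=c[m]
    r=cv2.minAreaRect(q[:,:2].astype(np.float32)*1000); print(n,m.sum(),np.median(q,0),q.min(0),q.max(0),r)
    A=np.c_[q[:,:2]-p0[:2],np.ones(len(q))]; print(np.linalg.lstsq(A,q[:,2],rcond=None)[0])
# can axes & rack direction: points of rack above table
c=C['top'][135:280,270:375].reshape(-1,3)
m=(c[:,2]>.03)&(c[:,2]<.2)
print([patch('top',*p,2) for p in((333,195),(324,224),(316,250),(340,165))])
for n in C:
    c=C[n].reshape(-1,3);p0=patch('top',324,224)
    m=(np.hypot(*(c[:,:2]-p0[:2]).T)<.22)&(c[:,2]>.04)&(c[:,2]<.2)
    q=c[m]; d=q[:,:2]-np.median(q[:,:2],0); 
    print(n,cv2.minAreaRect(q[:,:2].astype(np.float32)*1000))
```

```text
plate [ 0.579 -0.048  0.159] [ 0.575 -0.042  0.161]
jar [ 0.726 -0.088  0.085] [ 0.717 -0.085  0.085]
top 521 [ 0.578 -0.053  0.157] [ 0.546 -0.097  0.1  ] [ 0.608 -0.019  0.17 ] ((580.5451049804688, -61.115814208984375), (75.76437377929688, 57.140769958496094), 75.39482879638672)
[-0.294  0.365  0.158]
side 390 [ 0.578 -0.046  0.158] [ 0.55  -0.097  0.101] [ 0.609 -0.02   0.167] ((576.1228637695312, -60.1671142578125), (75.46674346923828, 48.41122055053711), 69.57783508300781)
[-0.29   0.323  0.156]
[array([ 0.612, -0.164,  0.111]), array([ 0.543, -0.14 ,  0.12 ]), array([ 0.482, -0.119,  0.13 ]), array([ 0.706, -0.2  ,  0.031])]
top ((597.7133178710938, -125.33116149902344), (200.86077880859375, 311.0594787597656), 71.184814453125)
side ((594.789794921875, -128.397705078125), (196.08758544921875, 317.0117492675781), 74.5617904663086)
```

```bash
cat >> h.py <<'E'
from scipy.spatial.transform import Rotation as R
YAW=np.radians(-18.8); RX=np.array([np.cos(YAW),np.sin(YAW),0]); RY=np.array([-np.sin(YAW),np.cos(YAW),0])
def go(target):
    s=manip.sense(); T=R.from_quat(s['tool_rot'])
    D=R.from_matrix(np.c_[RX,-RY,[0,0,-1]])
    print('t',s['t'],'tcp',s['tcp_pos'].round(4),'F',s['force'].round(2),'gap',round(s['finger_gap'],3))
    print('world diff',(target-s['tcp_pos']).round(4),'tool diff',T.inv().apply(target-s['tcp_pos']).round(4),'turn deg',np.degrees((T.inv()*D).as_rotvec()).round(2),'q',np.round(s['q'],2))
E
python3 - <<'E'
from h import *
np.set_printoptions(precision=3,suppress=True)
p0=np.array([.578,-.047,0])
for n in('top','side'):
    c=cloud(dict(np.load(n+'1.npz'))).reshape(-1,3)
    x=(c-p0)@RX; y=(c-p0)@RY; z=c[:,2]
    m=(abs(x)<.04)&(abs(y)<.035)&(abs(z-.157+.4*x)<.008)
    print(n,m.sum(),np.percentile(x[m],[1,50,99]),np.percentile(y[m],[1,50,99]),np.median(z[m]))
    # rack walls beside plate; max heights
    for a in(-.08,-.05,-.02,0.01,.04):
        k=(abs(x-a)<.012)&(y<-.03)&(y>-.16)&(z<.25)
        print(a,'max z',np.nanmax(z[k]), 'near wall',np.nanmax(z[k&(y>-.055)],initial=0))
    # obstacles along path
    a=np.array([.182,-.598]);b=np.array([.578,-.047]);d=(b-a)/np.linalg.norm(b-a)
    s=(c[:,:2]-a)@d; l=(c[:,:2]-a)@[-d[1],d[0]]
    for t in np.arange(.05,.7,.1):
        k=(abs(s-t)<.05)&(abs(l)<.08); print('path',round(t,2),k.sum(),np.nanmax(z[k],initial=0))
go(p0+[0,0,.25])
E
```

```text
top 462 [-0.021  0.002  0.026] [-0.033 -0.002  0.023] 0.15890521157015353
-0.08 max z 0.13452948459295655 near wall 0.13056287010465972
-0.05 max z 0.13490186283736016 near wall 0.13490186283736016
-0.02 max z 0.12312374101093426 near wall 0.12294593248155028
0.01 max z 0.15404857686170592 near wall 0.15404857686170592
0.04 max z 0.13453987195740624 near wall 0.13453987195740624
path 0.05 2075 0.009009555239616551
path 0.15 2695 0.008319324586128829
path 0.25 2661 0.05920167916916319
path 0.35 2577 0.00863524733639598
path 0.45 2393 0.10905548264779741
path 0.55 2619 0.13547313318726162
path 0.65 2884 0.1700553100120431
side 376 [-0.021 -0.     0.026] [-0.027  0.002  0.023] 0.1582106217506467
-0.08 max z 0.13103036804370038 near wall 0.12895242649457772
-0.05 max z 0.13121380908162716 near wall 0.12967314512209438
-0.02 max z 0.12022266487628419 near wall 0.11861236592954216
0.01 max z 0.15054654135575085 near wall 0.15054654135575085
0.04 max z 0.12971250088432895 near wall 0.12971250088432895
path 0.05 1878 0.281274572709748
path 0.15 1234 0.004338634594751922
path 0.25 1383 0.056684685952954506
path 0.35 1461 0.003574748450459242
path 0.45 656 0.1068798817222868
path 0.55 2364 0.13121380908162716
path 0.65 4389 0.16713185280607867
t 0.1 tcp [ 0.182 -0.597  0.244] F [-0.27  1.06  0.17] gap 1.003
world diff [0.396 0.55  0.006] tool diff [ 0.539 -0.411 -0.005] turn deg [-0.12  0.02 35.75] q [-1.45  0.53  1.43 -0.    1.18 -0.18]
```

drive_tool --pt "0.02 -0.015 0 0 0 0 -1" --pt "0.035 -0.027 0 0 0 0 -1" --pt "0.035 -0.027 0 0 0 0 -1" --pt "0.035 -0.027 0 0 0 0 -1" --pt "0.035 -0.027 0 0 0 0 -1" --pt "0.035 -0.027 0 0 0 0 -1" --pt "0.035 -0.027 0 0 0 0 -1" --pt "0.035 -0.027 0 0 0 0 -1" --pt "0.035 -0.027 0 0 0 0 -1" --pt "0.035 -0.027 0 0 0 0 -1" --newtons 40

```text
t: 1.1
tcp_pos: [0.4281, -0.2517, 0.2451]
tool_rot: [0.989, 0.147, -0.0, -0.0]
force: [1.0, -0.7, 0.1]
finger_gap: 0.001
gripper_force: 0.0
```

drive_tool --pt "0.01 -0.01 0 0 0 6 -1" --pt "0 0 0 0 0 6 -1" --pt "0 0 0 0 0 6 -1" --pt "0 0 0 0 0 6 -1" --pt "0 0 0 0 0 6 -1" --pt "0 0 0 0 0 5.75 -1" --pt "0 0 0 0 0 0 -1"

```text
t: 1.8
tcp_pos: [0.4339, -0.2407, 0.245]
tool_rot: [0.987, -0.163, -0.0, -0.0]
force: [-1.1, 0.2, 0.7]
finger_gap: 0.001
gripper_force: 0.0
```

Run:
```python
from h import *
go(np.array([.580,-.047,.19])+.008*RY)
```

```text
t 1.8 tcp [ 0.4339 -0.2407  0.245 ] F [-1.1   0.22  0.73] gap 0.001
world diff [ 0.1487  0.2012 -0.055 ] tool diff [ 0.076  -0.2384  0.055 ] turn deg [-0.02  0.04  0.01] q [-0.73  0.36  1.75  0.    1.04  1.17]
```

drive_tool --pt "0.011 -0.034 0 0 0 0 -1" --pt "0.011 -0.034 0 0 0 0 -1" --pt "0.011 -0.034 0 0 0 0 -1" --pt "0.011 -0.034 0 0 0 0 -1" --pt "0.011 -0.034 0 0 0 0 -1" --pt "0.011 -0.034 0 0 0 0 -1" --pt "0.01 -0.034 0 0 0 0 -1" --pt "0 0 0.025 0 0 0 -1" --pt "0 0 0.02 0 0 0 -1" --pt "0 0 0 0 0 0 -1"

```text
t: 2.8
tcp_pos: [0.5806, -0.0391, 0.1973]
tool_rot: [0.987, -0.162, -0.004, -0.0]
force: [-0.1, 0.2, -0.4]
finger_gap: 0.003
gripper_force: 0.0
```

Run:
```python
from h import *
go(np.array([.580,-.047,.17])+.008*RY)
s=snap('side','side2')['image'][80:220,200:390]
cv2.imwrite('pics/side2c.png',cv2.resize(s[:,:,::-1],None,fx=4,fy=4,interpolation=2))
```

```text
t 2.8 tcp [ 0.5806 -0.0391  0.1973] F [-0.14  0.25 -0.36] gap 0.003
world diff [ 0.002  -0.0003 -0.0273] tool diff [ 0.0022 -0.0003  0.0273] turn deg [0.03 0.42 0.15] q [-0.26  0.53  1.59 -0.    1.03  1.64]
```

View pics/side2c.png

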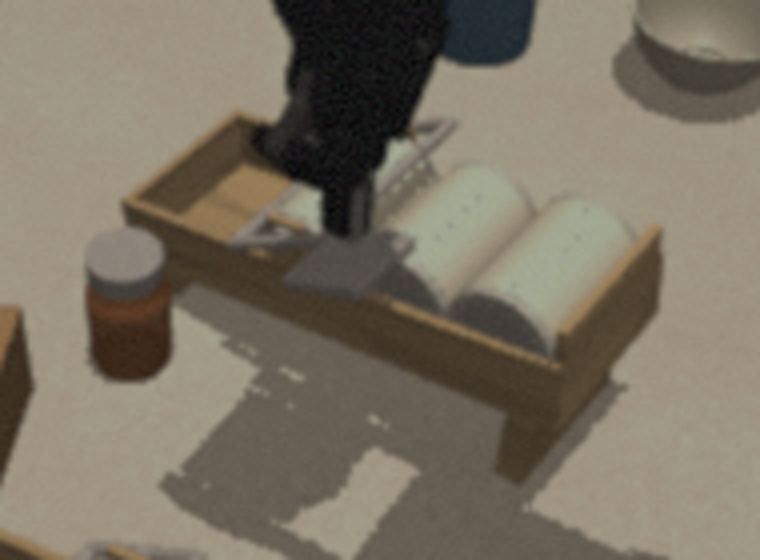

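The closed fingertips, at crop (348,235), hang just above the plate, centred at (350,265). A part of the gripper at (270,140) points towards the bay, so I'll check its clearance.

Run:
```python
from h import *
np.set_printoptions(precision=3,suppress=True)
c=cloud(dict(np.load('side2.npz')))
o=np.array([.580,-.047,0])
for u,v in((265,114),(270,116),(275,110),(280,120),(286,130),(287,136),(295,105)):
    p=c[v,u]; print((u,v),p,'rackrel',(p-o)@RX,(p-o)@RY)
q=c.reshape(-1,3);x=(q-o)@RX;y=(q-o)@RY;m=(abs(x)<.15)&(abs(y)<.15)&(q[:,2]>.175)&(q[:,2]<.5)
for a in np.arange(-.15,.15,.02):
    k=m&(x>=a)&(x<a+.02)
    if k.sum():i=np.argmin(np.where(k,q[:,2],9)); print(round(a,2),k.sum(),'lowest',q[i],'y',y[i])
```

```text
(265, 114) [0.606 0.014 0.274] rackrel 0.005204551248782139 0.06598869119632667
(270, 116) [0.596 0.018 0.276] rackrel -0.0056942830746406475 0.0666369527635379
(275, 110) [0.592 0.003 0.278] rackrel -0.004786335043252361 0.051208544630632576
(280, 120) [0.583 0.002 0.259] rackrel -0.013446090831735502 0.04759325801545879
(286, 130) [ 0.578 -0.026  0.215] rackrel -0.009158106904801278 0.019419981540685166
(287, 136) [ 0.576 -0.031  0.196] rackrel -0.009043775453297917 0.014313497228428094
(295, 105) [ 0.568 -0.044  0.261] rackrel -0.012141575268123034 -0.00048474098608434005
-0.09 6 lowest [0.532 0.028 0.474] y 0.05573581211008826
-0.07 84 lowest [0.551 0.024 0.462] y 0.05821664370587362
-0.05 1235 lowest [ 0.556 -0.015  0.312] y 0.022826066599605215
-0.03 2453 lowest [ 0.574 -0.031  0.186] y 0.013035020323218386
-0.01 1518 lowest [ 0.578 -0.034  0.182] y 0.011630061391878431
0.01 463 lowest [0.612 0.013 0.268] y 0.06664982001007341
0.03 4 lowest [ 0.618 -0.037  0.356] y 0.02202499124699648
```

drive_tool --pt "0.002 0 0.016 0 0 0 -1" --pt "-0.004 0 0.007 0 0 0 -1" --pt "-0.004 0 0.008 0 0 0 -1" --pt "-0.004 0 0.008 0 0 0 -1" --pt "-0.004 0 0.008 0 0 0 -1" --pt "-0.001 0 0.008 0 0 0 -1" --pt "-0.001 0 0.008 0 0 0 -1" --pt "0 0 0.008 0 0 0 -1" --pt "0 0 0 0 0 0 -1"

```text
t: 3.75
tcp_pos: [0.5651, -0.0341, 0.1277]
tool_rot: [0.987, -0.163, -0.003, -0.0]
force: [-3.5, 1.9, 3.0]
finger_gap: 0.002
gripper_force: 2.1
```

Run:
```python
from h import *
go(np.array([.580,-.047,.106])+.008*RY-.018*RX)
s=snap('side','side3')['image'][80:220,200:390]
cv2.imwrite('pics/side3c.png',cv2.resize(s[:,:,::-1],None,fx=4,fy=4,interpolation=2))
```

```text
t 3.75 tcp [ 0.5651 -0.0341  0.1277] F [-3.49  1.85  2.99] gap 0.002
world diff [ 0.0004  0.0005 -0.0217] tool diff [ 0.0004 -0.0006  0.0217] turn deg [0.01 0.35 0.  ] q [-0.26  0.61  1.68  0.    0.85  1.64]
```

View pics/side3c.png

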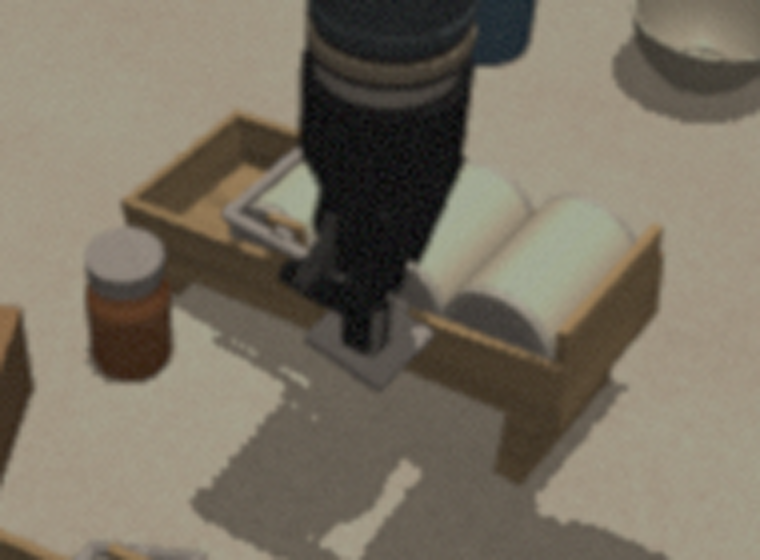

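The plate is about two thirds down with the tips near its middle (crop 365,345), and can 1 is still behind the gate. I'll press on.

drive_tool --pt "-0.001 0 0.007 0 0 0 -1" --pt "-0.001 0 0.007 0 0 0 -1" --pt "0 0 0.005 0 0 0 -1" --pt "0 0 0 0 0 0 -1"

```text
t: 4.2
tcp_pos: [0.5661, -0.0344, 0.1101]
tool_rot: [0.987, -0.163, 0.0, -0.0]
force: [-2.6, 1.1, 4.0]
finger_gap: 0.0
gripper_force: 2.3
```

Run:
```python
from h import *
go(np.array([.580,-.047,.106])+.008*RY-.018*RX)
```

```text
t 4.2 tcp [ 0.5661 -0.0344  0.1101] F [-2.6   1.06  4.02] gap 0.0
world diff [-0.0006  0.0008 -0.0041] tool diff [-0.0008 -0.0005  0.0041] turn deg [-0.01 -0.03 -0.01] q [-0.26  0.64  1.69  0.    0.81  1.64]
```

Not on the stop yet (4 N), so I'll go down in small steps.

drive_tool --pt "0 0 0.003 0 0 0 -1" --pt "0 0 0.002 0 0 0 -1" --pt "0 0 0 0 0 0 -1"

```text
t: 4.5
tcp_pos: [0.5665, -0.0344, 0.1072]
tool_rot: [0.987, -0.163, 0.001, 0.0]
force: [-5.3, 1.8, 14.2]
finger_gap: -0.003
gripper_force: 7.7
```

drive_tool --pt "0 0 0.002 0 0 0 -1" --pt "0 0 0 0 0 0 -1"

```text
t: 4.7
tcp_pos: [0.5666, -0.0345, 0.1067]
tool_rot: [0.987, -0.163, 0.001, 0.0]
force: [-6.8, 2.1, 23.8]
finger_gap: 0.004
gripper_force: 12.4
```

Run:
```python
from h import *
go(np.array([.580,-.047,.106])+.008*RY-.018*RX)
s=snap('side','side4')['image'][80:220,200:390]
cv2.imwrite('pics/side4c.png',cv2.resize(s[:,:,::-1],None,fx=4,fy=4,interpolation=2))
```

```text
t 4.7 tcp [ 0.5666 -0.0345  0.1067] F [-6.77  2.1  23.81] gap 0.004
world diff [-0.001   0.0008 -0.0007] tool diff [-0.0012 -0.0005  0.0007] turn deg [-0.   -0.16  0.02] q [-0.26  0.65  1.69 -0.    0.8   1.64]
```

View pics/side4c.png

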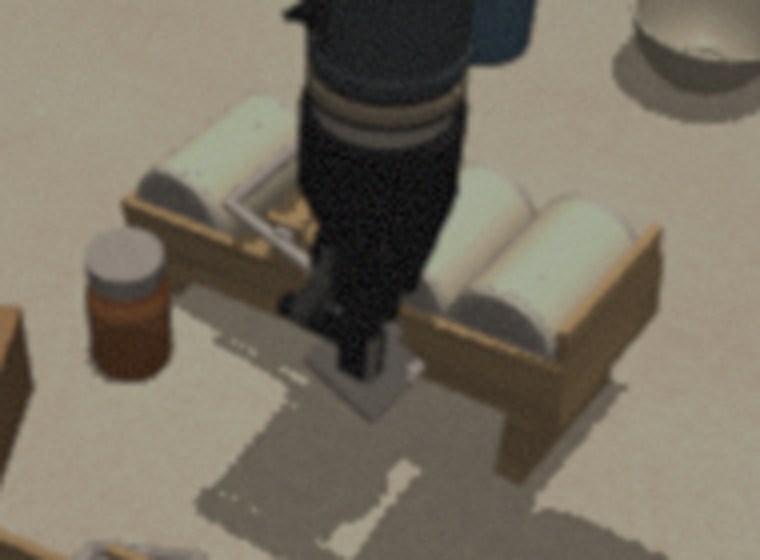

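The lever is on its stop (24 N). Can 1 has rolled into the bay (crop 220,165), and cans 2 and 3 are held. I'll release smoothly along the same path.

drive_tool --pt "0 0 -0.007 0 0 0 -1" --pt "0 0 -0.01 0 0 0 -1" --pt "0.001 0 -0.012 0 0 0 -1" --pt "0.003 0 -0.012 0 0 0 -1" --pt "0.006 0 -0.012 0 0 0 -1" --pt "0.006 0 -0.012 0 0 0 -1" --pt "0.003 0 -0.015 0 0 0 -1" --pt "0 0 -0.025 0 0 0 -1" --pt "0 0 -0.035 0 0 0 -1" --pt "0 0 -0.03 0 0 0 -1"

```text
t: 5.75
tcp_pos: [0.5848, -0.0409, 0.275]
tool_rot: [0.987, -0.163, 0.001, 0.0]
force: [-0.4, 0.6, -0.8]
finger_gap: -0.002
gripper_force: 0.0
```

drive_tool --pt "-0.03 0 -0.02 0 0 0 -1" --pt "-0.04 0 0 0 0 0 -1" --pt "-0.04 0 0 0 0 0 -1" --pt "0 0 0 0 0 0 -1" --pt "0 0 0 0 0 0 -1" --pt "0 0 0 0 0 0 -1" --pt "0 0 0 0 0 0 -1" --pt "0 0 0 0 0 0 -1" --pt "0 0 0 0 0 0 -1"

```text
t: 6.65
tcp_pos: [0.4802, -0.0052, 0.2931]
tool_rot: [0.987, -0.163, -0.0, 0.0]
force: [0.3, 0.4, 0.5]
finger_gap: 0.004
gripper_force: 0.0
```

Run:
```python
from h import *
go(np.array([.580,-.047,.3]))
s=snap('side','side5')['image'][80:220,200:390]
cv2.imwrite('pics/side5c.png',cv2.resize(s[:,:,::-1],None,fx=4,fy=4,interpolation=2))
```

```text
t 6.65 tcp [ 0.4802 -0.0052  0.2931] F [0.32 0.37 0.52] gap 0.004
world diff [ 0.0998 -0.0418  0.0069] tool diff [ 0.1079  0.0073 -0.0069] turn deg [ 0.    0.   -0.02] q [-0.24  0.27  1.72 -0.    1.15  1.66]
```

View pics/side5c.png

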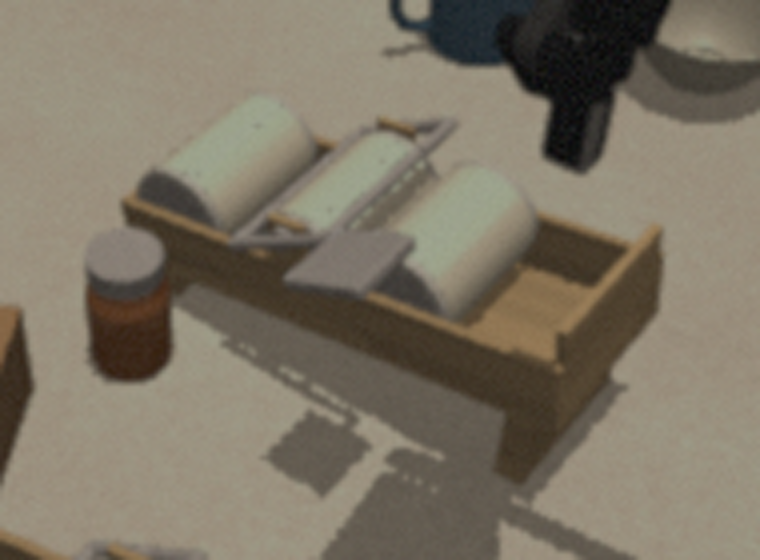

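One can lies in the bay (220,165). The plate is back up (350,262), can 2 is behind the lowered gate (345,185), can 3 is behind it, and the jar hasn't moved. Handing in.

```bash
python3 -c "
from station import manip
print(manip.sign_off())"
```

```text
the job is handed in; nothing more can be done
None
```

I pressed the wide rack's lever to its stop and let it back up: one can rolled into the pick-up bay, the gate shut in front of the next, and I handed the job in at about 6.7 s.

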